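Shut the roll-top food warmer and set it to keep warm

TASK

Get the roll-top food warmer ready to pre-heat before service. With your fingertips and without gripping anything, follow the cover's bar handle round its arc and ease the cover gently down until it is fully shut; only then run the heat lever along its row of marks with a fingertip and leave it at the one long mark. Touch lightly, and do not disturb the glass, measure, bottle and cup that stand beside the warmer.

Things in the scene. Friction and masses are not known exactly. Their poses are not given: they have to be found in the camera images.
- warmer: Steel roll-top food warmer on the worktop; it does not move. Origin: underside, centre of the pan part. x points from its front (handle side) to its back, y to its left end, z up. Pan part 208 (x) x 300 (y) mm, rim 58 mm high; over its back half a fixed round hood, radius 95 mm, over its front half the cover, over its right end (-y) the control box.
- pivot (a point): Middle of the line about which the cover turns: x = 0, y = 0, z = 62 mm in the warmer's frame, the line parallel to the warmer's y.
- cover (a joint): Quarter-round steel cover, outer radius 100 mm, 297 mm long. Value in rad: 0 = fully shut (lip down on the front rim, stopped there by a slightly yielding seal), growing as it is rolled up and back, at most 1.35. Its pivot is stiff, the cover stays wherever it is left; moving it takes about 1 to 6 N at the handle.
- handle (a point): Middle of the cover's bar handle: round bar 12 mm thick, 188 mm long, parallel to the warmer's y, on two posts 70 mm either side. It is 128 mm from the turning line, 28 mm outside the skin; at cover angle q it lies at x = -128 cos(q+0.14), z = 62 + 128 sin(q+0.14) mm in the warmer's frame (shut: -127, 80). Push it forward from behind while high, down from above when low.
- panel (a point): Centre of the control box's flat black top, 50 mm high: x = -12, y = -200 mm in the warmer's frame. The box is 150 (x) x 94 (y) mm, its left side nearly against the pan part. A slot along x at y = -207 mm carries the heat lever.
- heat (a joint): Heat lever on the control box. Value in m along the slot toward the back of the warmer: 0 = off, at the front end (first tick), 0.060 = at the long mark, 0.075 = back end. It slides with about 1.5 N of friction and stays where it is left.
- lever (a point): Centre of the heat lever's block: 14 (x) x 18 (y) x 22 mm high, its underside 2.5 mm and its top 24.5 mm above the control box's flat top.
- long_mark (a point): Point of the slot beside the long tick, on the control box's top: x = 0, y = -207, z = 50 mm in the warmer's frame; the lever's block must stand centred over it. Six white ticks 15 mm apart lie on the left side of the slot; five are 8 mm long, and the second from the back is 24 mm long: the long mark.
- rocks_glass: Bystander: clear tumbler, 80 mm wide, 92 mm high, standing off the left end of the warmer. Origin: centre of its underside.
- jigger: Bystander: double-cone metal measure, 43 mm wide, 84 mm high, near the tumbler. Origin: centre of its underside.
- bitters: Bystander: small dark bottle, 47 mm wide, 120 mm high, standing off the control box at the right. Origin: centre of its underside.
- small_cup: Bystander: small silver cup, 53 mm wide, 46 mm high, standing off the control box at the right. Origin: centre of its underside.

How it is judged (in metres and radians):
On the way, in this order (a step that is already met when the one before it is completed fails the run):
1. the fingertips follow the bar handle: they push at it while the cover is half way down (value of joint cover between 0.1 and 0.6 rad and contact force between the fingers and warmer above 0.3 N and x of the grasp point in the frame of handle between -0.045 and 0.045 m and z of the grasp point in the frame of handle between -0.045 and 0.045 m and y of the grasp point in the frame of handle between -0.11 and 0.11 m), for 0.05 s.
2. the cover is fully shut while the heat lever is not yet at the long mark (value of joint cover below 0.04 rad and value of joint heat below 0.05 m), for 0.2 s.
3. the heat lever is at the long mark with the fingertips at it (value of joint heat between 0.054 and 0.066 m and distance between the grasp point and lever below 0.06 m), for 0.05 s.
At the end, for the whole second after the job is handed in: The cover is shut (within 0.04 rad, about 5 mm at the handle), the heat lever stands at the long mark (within 6 mm), and the four bystanders are within 20 mm of where they stood (value of joint cover below 0.04 rad and value of joint heat between 0.054 and 0.066 m and distance of each of rocks_glass, jigger, bitters, small_cup from where it was at the start of the episode below 0.02 m); the robot touches nothing.
It fails at once if a bystander is shifted, tipped or lifted (distance of any of rocks_glass, jigger, bitters, small_cup from where it was at the start of the episode above 0.02 m or angle between any of rocks_glass, jigger, bitters, small_cup's own z axis and vertical above 0.3 rad).
It fails at once if the handle bar is taken between the fingers (x of the grasp point in the frame of handle between -0.008 and 0.008 m and z of the grasp point in the frame of handle between -0.008 and 0.008 m and y of the grasp point in the frame of handle between -0.1 and 0.1 m).
It fails at once if the lever is taken between the fingers (distance between the grasp point and lever below 0.009 m).
It fails at once if the cover is flung or slammed (faster than 2.5 rad/s, 0.32 m/s at the handle) (velocity of joint cover below -2.5 rad/s or velocity of joint cover above 2.5 rad/s).
It fails at once if the warmer is pressed hard (over 30 N) (contact force between any of the fingers, the arm and warmer above 30 N).
It also fails if it takes over 43 s, if anything falls off the work surface, if the arm or the gripper's body presses on something with over 40 N, if the wrist force passes 120 N, or if a joint passes its speed limit or range.

ROBOT

A 6-joint arm with a two-finger parallel gripper is mounted at the origin on a cart in front of the work surface, level with it; the furniture and walls round the work are solid. World frame = base frame: x ahead of the robot, y to its left, z up, the work surface at z = 0. Lengths are in mm, angles in rad, forces in N, time in s.
With the tool pointing down it reaches from about 275 to 825 mm from the base axis. Payload 5.2 kg.
Tool frame: the origin (TCP) lies at the very end of the fingers, on their centre line; the grasp point (between the pads) lies 19 mm behind it; z points along the fingers, y is the direction in which the jaws open and shut (so a half turn about z gives the same grasp; the last joint's range is limited). The gripper opens to 93 mm and grips with 3 to 60 N. Pads are 15 mm wide; open, the fingers measure 128 mm over their backs; the gripper's body (75 mm by 188 mm) begins 65 mm behind the grasp point.
Start: joints at [-1.371, 0.259, 1.535, -0, 1.348, -0.203], TCP at [215.618, -505.978, 218.653] pointing down, gripper open.
Joint ranges: [-3.14, 3.14], [-0.91, 2.08], [0.19, 2.58], [-1.22, 4.36], [0.22, 2.71], [-3.12, 3.12]. Speed limits (rad/s): [2.57, 2.57, 3.14, 3.14, 3.14, 3.14].

INTERFACE

Orientations are given as [roll, pitch, yaw] about the fixed x, y, z axes, in that order (R = Rz(yaw) Ry(pitch) Rx(roll)).
In Python, from bench import robot gives the robot as it stands. The module is installed in compiled form; this text tells all that it offers. Calls block until the motion is done:
- robot.move_ptp(position, orientation): joint-space move of the TCP to a pose.
- robot.move_linear(position, ori=None, speed=150, f_stop=None): straight line of the TCP; ori=None keeps the orientation; speed is the mean speed in mm/s. With f_stop (N) it stops when the force on the tool has changed by that much, and returns True; else False.
- robot.move_j(angles): joint-space move.
- robot.move_gripper(opening): opening from 0.0 (shut) to 1.0 (fully open); the grip force is fixed at half the most; returns when the fingers have stopped.
- robot.sleep(seconds).
- robot.inverse_kinematics(position, orientation): joint angles nearest the present ones, or None.
- robot.get_image(name): name is "scene" or "side" or "wrist"; returns a dict with "img" (384x512x3 uint8, blue, green, red), "fovy" (degrees; the focal length in pixels is half the picture's height over the tangent of half this angle, whatever the lens; pixels are square), "cx", "cy" (the principal point, pixels), "eye" and "orientation" of the camera in the world. Camera axes: x right, y down, z forward; pixel columns grow to the right and rows downward; lengths in mm; the calibration is good to about 2 mm. The wrist camera is an equidistant fisheye: a pixel r from the principal point sees the ray r / f radians off the axis. A picture is of the moment at which its call begins. There is no depth.
A pose or a line that the arm cannot do raises robot.MotionError and nothing moves.
- robot.hand_in(): hands the job in, once; it reports no verdict.
Readings, each from a call of its own:
- robot.current_t(): time.
- robot.current_qpos(): joint angles.
- robot.current_joint_vel(): joint speeds.
- robot.current_joint_efforts(): joint torques, N m.
- robot.current_tcp_pos(): TCP position.
- robot.current_eef_rot(): TCP orientation.
- robot.current_contact_force(): force on the tool from outside, world axes, zero at the start.
- robot.current_ft_torque(): the same for the moment, N m.
- robot.current_gripper_width(): opening from 0.0 (shut) to 1.0 (fully open).
Only numpy, scipy, OpenCV 4.12 (cv2) and the standard library are available. Lean on these libraries where they do the work, as an engineer would, in place of code of your own. Each camera call takes 0.05 s, during which the arm holds its last target.

## Working session

There is one attempt and no reset: what is moved stays moved. The work goes in short steps, each a Python script; the robot and the scene stay as the last script left them, time stands still between calls to the robot, and variables do not carry over. Pictures are saved under pics/ and viewed, and the job is handed in when it is done.

```bash
mkdir -p pics; ls
python3 - <<'E'
from bench import robot
import cv2
for n in ["scene","side","wrist"]:
    d=robot.get_image(n); cv2.imwrite(f"pics/{n}0.png",d["img"]); print(n,d["fovy"],d["cx"],d["cy"],d["eye"],d["orientation"])
print(robot.current_t(),robot.current_tcp_pos(),robot.current_eef_rot())
E
```

```text
pics
scene 42.227761529469824 252.1585513796319 193.94196411815952 [-524.49057513 -585.85209324  866.68741354] [-2.12996254 -0.00375264 -1.04133991]
side 56.97883924181448 265.8721456570586 193.29851327035624 [509.32284374 836.95726477 856.75382817] [-2.33766429 -0.00681891 -3.11483102]
wrist 65.70646984690485 254.62839316659415 195.69020087720585 [ 286.43987053 -474.23745295  384.9502243 ] [ 2.85961390e+00  1.55997003e-03 -1.16737432e+00]
0.15 [ 215.52674106 -505.57869318  218.00329211] [-3.14022773e+00 -2.78426558e-04  4.02774739e-01]
```

View pics/scene0.png

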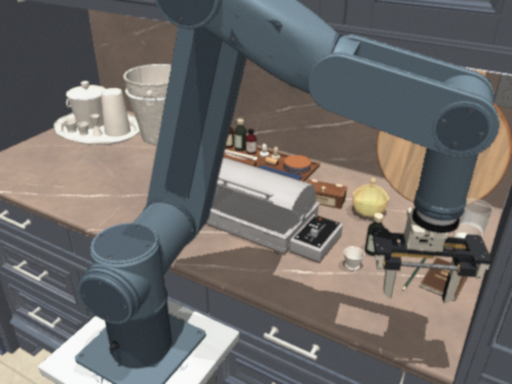

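View pics/side0.png

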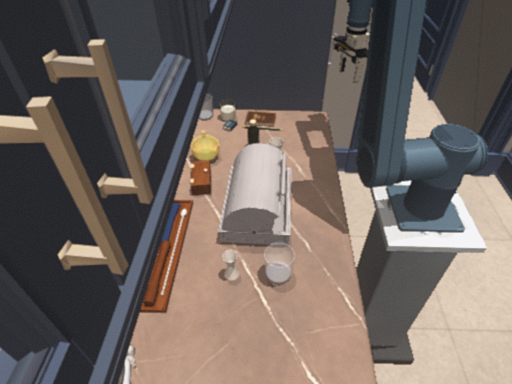

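View pics/wrist0.png

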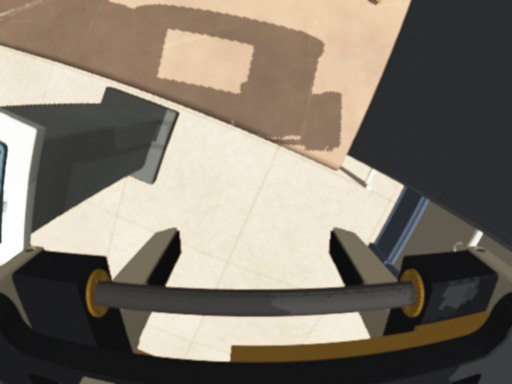

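Run:
```python
import cv2
a=cv2.imread("pics/scene0.png")[130:290,190:400]; cv2.imwrite("pics/s0c.png",cv2.resize(a,None,fx=3.8,fy=3.7,interpolation=cv2.INTER_CUBIC))
a=cv2.imread("pics/side0.png")[105:295,185:325]; cv2.imwrite("pics/d0c.png",cv2.resize(a,None,fx=3.15,fy=3.15,interpolation=cv2.INTER_CUBIC))
```

```text
(no output)
```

View pics/s0c.png

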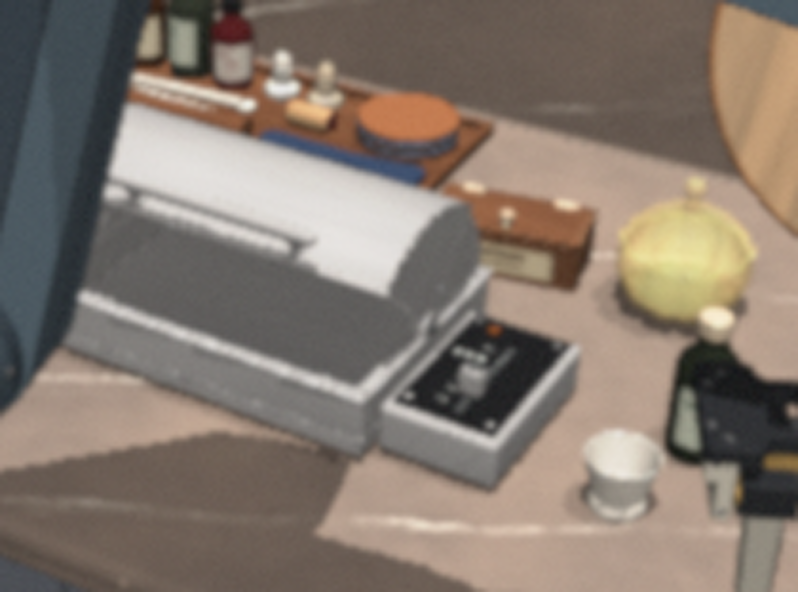

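View pics/d0c.png

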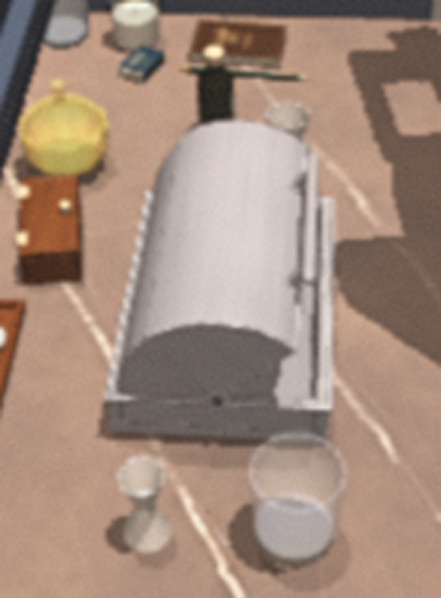

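```bash
cat > h.py <<'E'
import numpy as np, cv2
from scipy.spatial.transform import Rotation as R
from bench import robot
CAL={"scene":(42.227761529469824,252.1585513796319,193.94196411815952,[-524.49057513,-585.85209324,866.68741354],[-2.12996254,-0.00375264,-1.04133991]),
"side":(56.97883924181448,265.8721456570586,193.29851327035624,[509.32284374,836.95726477,856.75382817],[-2.33766429,-0.00681891,-3.11483102])}
def ray(cal,u,v,fish=False):
    fovy,cx,cy,eye,o=cal
    f=192/np.tan(np.radians(fovy)/2)
    a,b=u-cx,v-cy
    if fish:
        r=np.hypot(a,b); th=r/f; d=np.array([np.sin(th)*a/r,np.sin(th)*b/r,np.cos(th)])
    else: d=np.array([a/f,b/f,1.])
    d=R.from_euler('xyz',o).as_matrix()@d
    return np.array(eye),d/np.linalg.norm(d)
def onz(cal,u,v,z,fish=False):
    e,d=ray(cal,u,v,fish); return e+d*(z-e[2])/d[2]
def tri(rs):
    A=sum(np.eye(3)-np.outer(d,d) for e,d in rs); b=sum((np.eye(3)-np.outer(d,d))@e for e,d in rs)
    p=np.linalg.solve(A,b); return p,[np.linalg.norm(np.cross(p-e,d)) for e,d in rs]
def cal(d): return (d["fovy"],d["cx"],d["cy"],d["eye"],d["orientation"])
E
python3 - <<'E'
from h import *
S=lambda x,y:(190+x/3.8,130+y/3.7)
D=lambda x,y:(185+x/3.15,105+y/3.15)
for n,p,z in [("panFR",(365,395),58),("boxFL",(385,403),50),("boxFR",(490,440),50),("boxBR",(578,350),50),("lever",(472,372),74),("longtick",(470,350),50)]:
    print(n,onz(CAL["scene"],*S(*p),z).round(1))
for n,p,z in [("panFL",(330,405),58),("panBL",(108,402),58),("panFR",(326,200),58)]:
    print(n,onz(CAL["side"],*D(*p),z).round(1))
E
```

```text
panFR [ 451.2 -124.3   58. ]
boxFL [ 459.5 -136.4   50. ]
boxFR [ 457.6 -218.5   50. ]
boxBR [ 592.2 -230.    50. ]
lever [ 495.2 -186.    74. ]
longtick [ 551.3 -160.9   50. ]
panFL [452.  174.8  58. ]
panBL [657.3 177.8  58. ]
panFR [ 450. -120.   58.]
```

Run:
```python
from h import *
import pickle
o=[np.pi,0,0]
try:
    robot.move_ptp([400,-60,330],o)
except Exception as e: print(e)
print(robot.current_t(),robot.current_tcp_pos(),robot.current_eef_rot())
out={}
for n in ["wrist","side","scene"]:
    d=robot.get_image(n); cv2.imwrite(f"pics/{n}1.png",d["img"]); out[n]=d
pickle.dump(out,open("i1.pkl","wb"))
c=cal(out["wrist"]);print(c); 
cv2.imwrite("pics/w1big.png",cv2.resize(out["wrist"]["img"],(800,600),interpolation=cv2.INTER_CUBIC))
```

```text
1.95 [400.06746659 -60.56973731 329.78514771] [ 3.14145968e+00  3.51276119e-04 -5.71713197e-04]
(65.70646984690485, 254.62839316659415, 195.69020087720585, array([477.21483308, -59.57208215, 496.74290798]), array([ 2.85881177e+00,  3.01205483e-04, -1.57072961e+00]))
```

View pics/w1big.png

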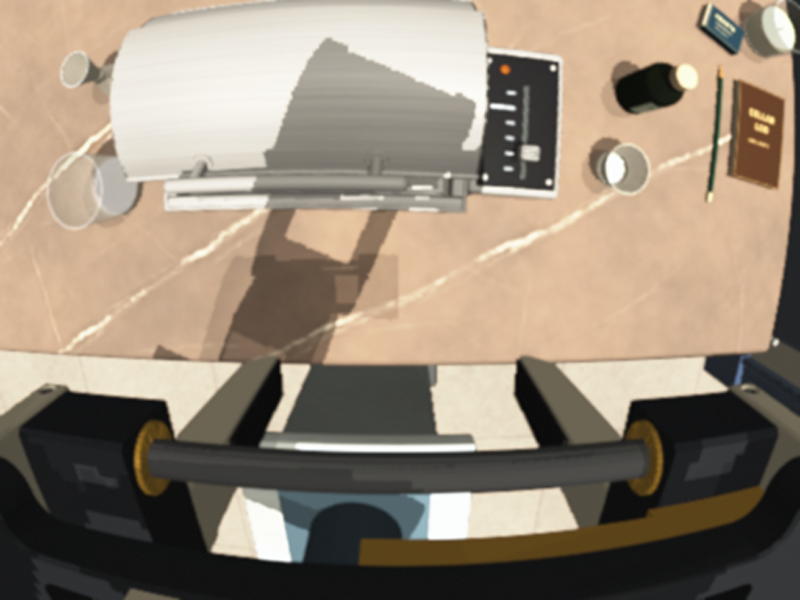

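View pics/scene1.png

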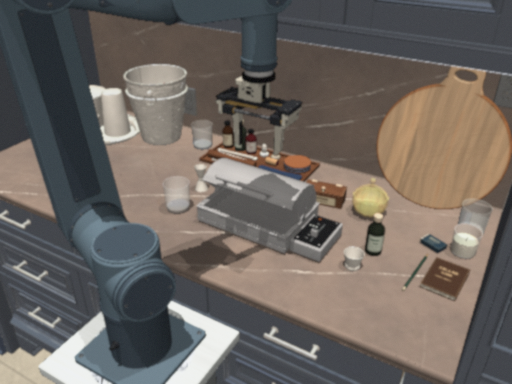

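Run:
```python
import cv2
a=cv2.imread("pics/wrist1.png")
cv2.imwrite("pics/w1c.png",cv2.resize(a[90:145,95:315],None,fx=3.6,fy=3.6,interpolation=cv2.INTER_CUBIC))
cv2.imwrite("pics/w1d.png",cv2.resize(a[20:135,300:430],None,fx=5,fy=5,interpolation=cv2.INTER_CUBIC))
a=cv2.imread("pics/scene1.png")[145:265,150:390]; cv2.imwrite("pics/s1c.png",cv2.resize(a,None,fx=3.3,fy=3.3,interpolation=cv2.INTER_CUBIC))
```

```text
(no output)
```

View pics/w1c.png

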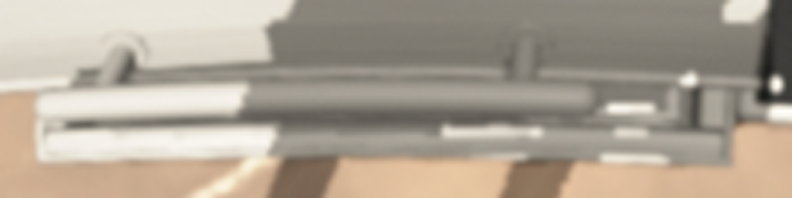

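View pics/w1d.png

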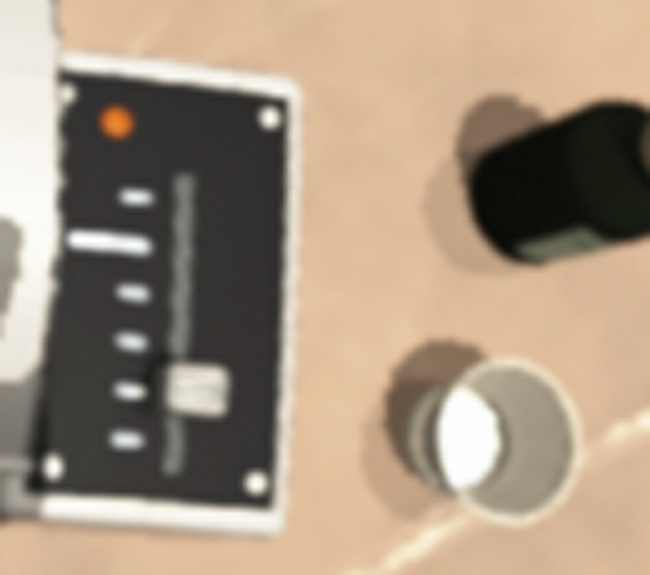

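View pics/s1c.png

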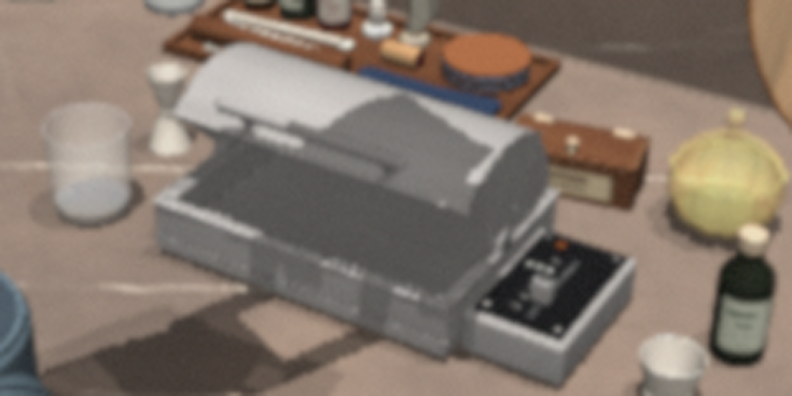

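Run:
```python
from h import *
import pickle
i=pickle.load(open("i1.pkl","rb")); W=cal(i["wrist"]);S=cal(i["scene"])
A=lambda x,y:(95+x/3.6,90+y/3.6)
B=lambda x,y:(300+x/5,20+y/5)
C=lambda x,y:(150+x/3.3,145+y/3.3)
for n,a,s in [("L",(40,102),(218,107)),("R",(594,97),(395,172)),("postL",(122,55),None)]:
    if s: print(n,tri([ray(W,*A(*a),True),ray(S,*C(*s))]))
for n,b,z in [("boxBR",(298,80),50),("boxFR",(280,532),50),("tick6",(137,197),50),("longL",(70,239),50),("longR",(151,246),50),("t4",(133,293),50),("t3",(131,342),50),("t2",(129,391),50),("t1",(127,440),50),("slotB",(184,176),50),("slotF",(174,473),50),("lever",(203,390),74.5),("levTL",(175,367),74.5),("levBR",(228,415),74.5)]:
    print(n,onz(W,*B(*b),z,True).round(1))
```

```text
L (array([478.29383834, 119.32716103, 158.69008407]), [np.float64(2.7247553292453746), np.float64(2.724755329245355)])
R (array([470.09248411, -63.70813765, 154.59359354]), [np.float64(2.121666465232596), np.float64(2.1216664652325887)])
boxBR [ 603.9 -221.3   50. ]
boxFR [ 459.2 -216.4   50. ]
tick6 [ 560.6 -168.8   50. ]
longL [ 546.1 -148.    50. ]
longR [ 545.5 -173.1   50. ]
t4 [ 530.5 -167.5   50. ]
t3 [ 515.3 -167.    50. ]
t2 [ 500.2 -166.5   50. ]
t1 [ 485.2 -166.2   50. ]
slotB [ 568.5 -183.6   50. ]
slotF [ 475.7 -181.3   50. ]
lever [ 500.5 -182.8   74.5]
levTL [ 506.7 -174.2   74.5]
levBR [ 493.6 -190.5   74.5]
```

Run:
```python
from h import *
robot.move_gripper(0.0)
o=[np.pi,0,-0.03]
robot.move_ptp([471,27,195],o)
d=robot.get_image("side"); cv2.imwrite("pics/side2.png",d["img"])
d=robot.get_image("wrist"); cv2.imwrite("pics/wrist2.png",d["img"])
print(robot.current_contact_force())
s=robot.move_linear([471,27,150],speed=25,f_stop=2)
p=robot.current_tcp_pos()
print(s,p,robot.current_contact_force(),robot.current_gripper_width(),robot.current_t())
a=np.arcsin((p[2]-68)/128); print("a",a,"q",a-.14,"hx",552-128*np.cos(a))
d=robot.get_image("side"); cv2.imwrite("pics/side3.png",cv2.resize(d["img"][105:295,185:435],None,fx=3,fy=3))
```

```text
[ 0.13994421 -0.07533937 -0.59680904]
True [470.03794121  27.094213   168.78634117] [-1.43615495  0.07408849  1.3202028 ] 0.006273986015413943 5.4417
a 0.9065689272289968 q 0.7665689272289968 hx 473.09427502413257
```

View pics/side3.png

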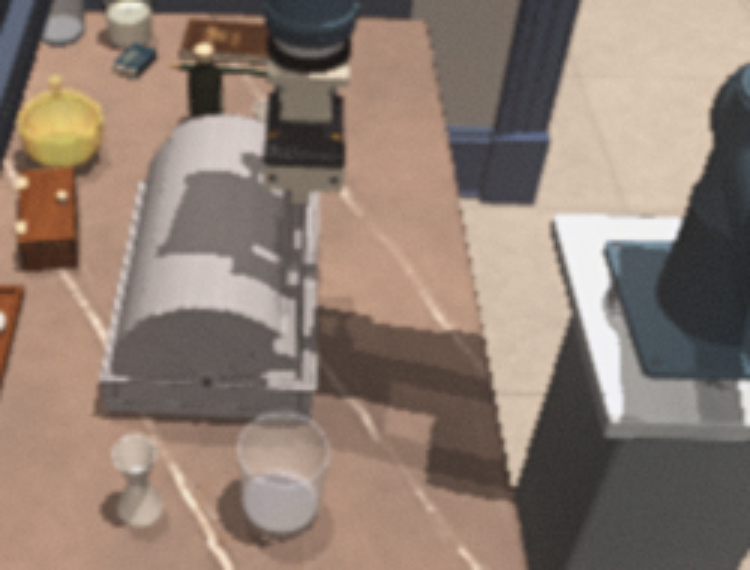

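View pics/wrist2.png

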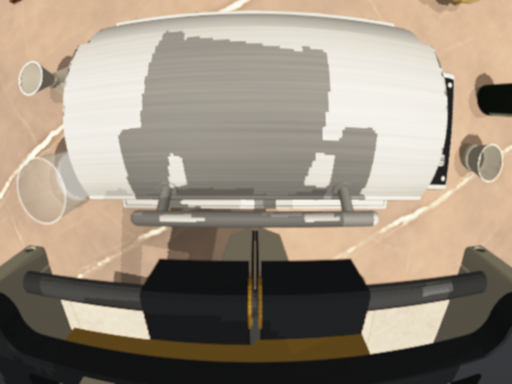

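Run:
```python
from h import *
W=(65.70646984690485,254.62839,195.69,[471+77.1,27+1-2.3,195+166.9],[2.8588,0.0003,-1.5707-.03])
for z in (155,160,165):
  for u,v in [(133,217.5),(377,219)]: print(z,onz(W,u,v,z,True).round(1))
```

```text
155 [473.  123.8 155. ]
155 [466.  -68.4 155. ]
160 [474.8 121.5 160. ]
160 [468.  -66.1 160. ]
165 [476.6 119.1 165. ]
165 [469.9 -63.9 165. ]
```

Run:
```python
from h import *
for a in np.arange(0.84,0.12,-0.08):
    x=552-128*np.cos(a)+1; z=68+128*np.sin(a)
    s=robot.move_linear([x,27,z],speed=35,f_stop=12)
    p=robot.current_tcp_pos(); f=robot.current_contact_force()
    print(round(a,2),s,p.round(1),"cmd",round(x,1),round(z,1),f.round(1),round(robot.current_t(),2))
    if s: break
d=robot.get_image("side"); cv2.imwrite("pics/side4.png",cv2.resize(d["img"][105:295,185:435],None,fx=3,fy=3))
d=robot.get_image("wrist"); cv2.imwrite("pics/wrist4.png",d["img"])
```

```text
0.84 True [466.4  27.2 165.8] cmd 467.6 163.3 [-0.4  1.2  0.8] 5.7
```

View pics/wrist4.png

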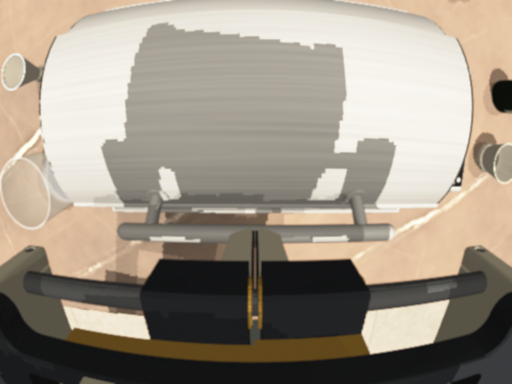

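View pics/side4.png

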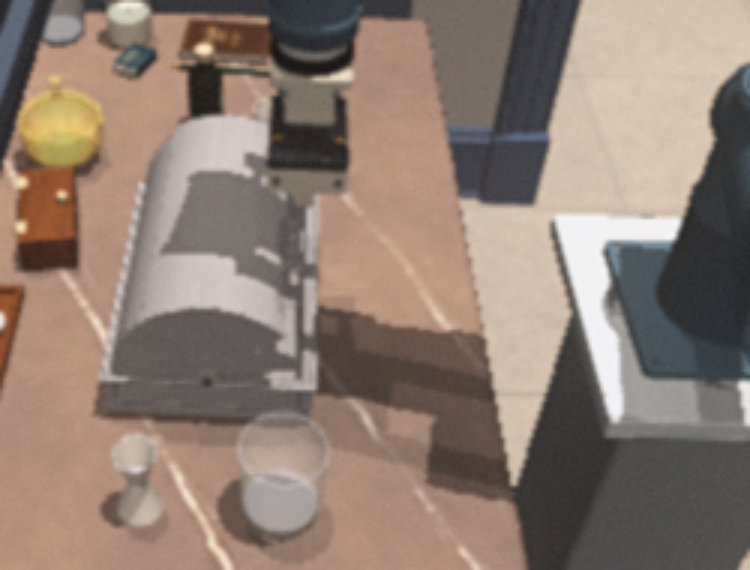

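Run:
```python
from h import *
for a in [.84,.80,.76,.70]:
    x=552-128*np.cos(a)+1; z=68+128*np.sin(a)
    s=robot.move_linear([x,27,z],speed=18,f_stop=14)
    p=robot.current_tcp_pos(); f=robot.current_contact_force()
    print(round(a,2),s,p.round(1),"cmd",round(x,1),round(z,1),f.round(1),round(robot.current_t(),2))
d=robot.get_image("wrist"); cv2.imwrite("pics/wrist5.png",d["img"])
```

```text
0.84 True [465.8  27.3 164.1] cmd 467.6 163.3 [-2.5  0.2  3.2] 6.01
0.8 False [462.2  27.3 160.1] cmd 463.8 159.8 [-7.   1.2  8.9] 6.42
0.76 False [459.   27.3 156.3] cmd 460.2 156.2 [-5.5  0.7  7.6] 6.86
0.7 False [454.8  27.2 150.4] cmd 455.1 150.5 [-1.8 -0.1  2.3] 7.43
```

View pics/wrist5.png

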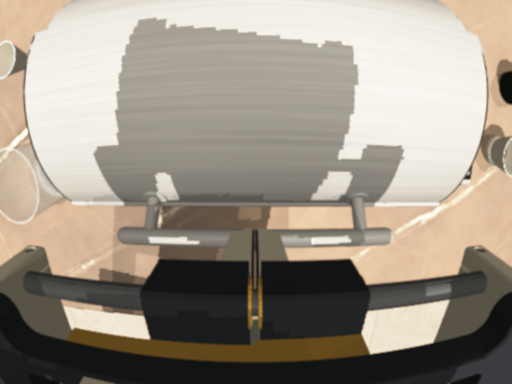

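Run:
```python
from h import *
p=robot.current_tcp_pos()
W=(65.70646984690485,254.62839,195.69,[p[0]+77.1,p[1]+1-2.3,p[2]+166.9],[2.8588,0.0003,-1.5707-.03])
for z in (140,145,150):
  P=[onz(W,u,v,z,True) for u,v in [(118,236),(391,236)]]; print(z,P[0].round(1),P[1].round(1),np.linalg.norm(P[0]-P[1]).round(1))
```

```text
140 [454.  124.3 140. ] [448.3 -67.6 140. ] 192.0
145 [456.2 121.6 145. ] [450.7 -65.  145. ] 186.6
150 [458.4 118.8 150. ] [453.1 -62.3 150. ] 181.2
```

Run:
```python
from h import *
for a in np.arange(.64,.15,-.08):
    x=552-128*np.cos(a)+1-6*(.7-a); z=68+128*np.sin(a)
    s=robot.move_linear([x,27,z],speed=22,f_stop=14)
    p=robot.current_tcp_pos(); f=robot.current_contact_force()
    print(round(a,2),s,p.round(1),"cmd",round(x,1),round(z,1),f.round(1),round(robot.current_t(),2))
d=robot.get_image("wrist"); cv2.imwrite("pics/wrist6.png",d["img"])
```

```text
0.64 False [450.2  26.8 144.3] cmd 450.0 144.4 [-0.5  1.1  0.1] 7.99
0.56 False [443.3  27.  135.8] cmd 443.7 136.0 [0.4 0.7 0.2] 8.62
0.48 False [437.9  27.  126.9] cmd 438.1 127.1 [0.1 0.1 0.4] 9.24
0.4 False [433.1  27.  117.7] cmd 433.3 117.8 [-0.3 -0.2  0.6] 9.87
0.32 False [429.1  27.  108.1] cmd 429.2 108.3 [-0.6  0.3 -0.3] 10.49
0.24 False [425.8  27.   98.3] cmd 425.9 98.4 [ 1.  -0.6  0. ] 11.12
0.16 False [423.2  27.   88.3] cmd 423.4 88.4 [-0.8 -0.3 -0.2] 11.73
```

View pics/wrist6.png

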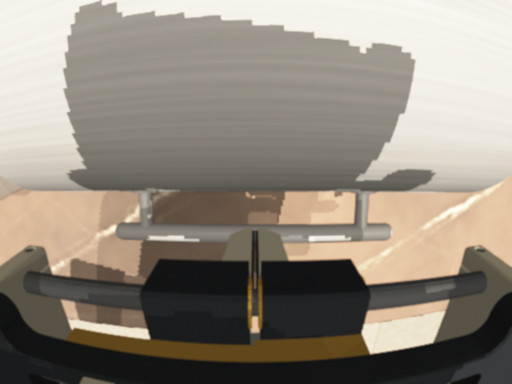

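Run:
```python
from h import *
p=robot.current_tcp_pos();print(p)
W=(65.70646984690485,254.62839,195.69,[p[0]+77.1,p[1]+1-2.3,p[2]+166.9],[2.8588,0.0003,-1.5707-.03])
for z in (75,78,82,86):
  P=[onz(W,u,v,z,True) for u,v in [(116,230),(390,231)]]; print(z,P[0].round(1),P[1].round(1),np.linalg.norm(P[0]-P[1]).round(1))
d=robot.get_image("side"); cv2.imwrite("pics/side6.png",cv2.resize(d["img"][105:295,185:435],None,fx=3,fy=3))
```

```text
[423.32819598  26.99613586  88.3434821 ]
75 [425.6 126.6  75. ] [419.2 -67.8  75. ] 194.5
78 [426.9 124.9  78. ] [420.5 -66.3  78. ] 191.2
82 [428.5 122.6  82. ] [422.3 -64.2  82. ] 186.9
86 [430.2 120.4  86. ] [424.1 -62.1  86. ] 182.6
```

View pics/side6.png

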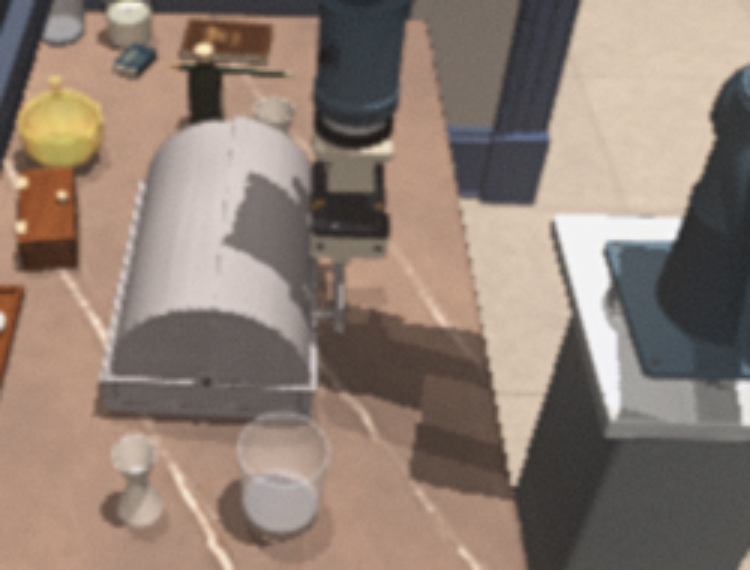

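Run:
```python
from h import *
s=robot.move_linear([423,27,81],speed=10,f_stop=11)
p=robot.current_tcp_pos(); f=robot.current_contact_force(); print(s,p,f)
robot.sleep(.3); print(robot.current_tcp_pos(),robot.current_contact_force(),robot.current_t())
d=robot.get_image("wrist"); cv2.imwrite("pics/wrist7.png",d["img"])
```

```text
True [423.25846986  26.98814353  85.87896658] [-0.67257705 -0.38626654  6.15664722]
[423.25993279  26.97854096  85.90030468] [-1.27080992  0.40142901  6.78369731] 12.5667
```

View pics/wrist7.png

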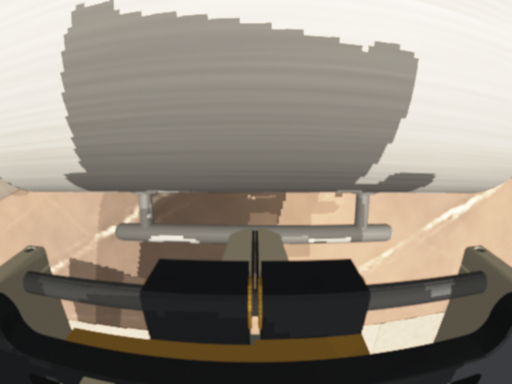

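Run:
```python
from h import *
import pickle
robot.move_linear([423,27,150],speed=150)
o=[np.pi,0,-np.pi/2-.03]
robot.move_ptp([450,-182,200],o)
print(robot.current_t(),robot.current_qpos())
s=robot.move_linear([455,-182,57.5],speed=80,f_stop=6)
print(s,robot.current_tcp_pos(),robot.current_contact_force(),robot.current_t())
out={}
for n in ["wrist","scene"]:
    d=robot.get_image(n);out[n]=d; cv2.imwrite(f"pics/{n}8.png",d["img"])
pickle.dump(out,open("i8.pkl","wb"))
a=out["scene"]["img"][145:265,200:400]; cv2.imwrite("pics/s8c.png",cv2.resize(a,None,fx=4,fy=4,interpolation=cv2.INTER_CUBIC))
```

```text
14.2667 [-6.14129341e-01  1.57182339e-01  1.71446713e+00  3.63167987e-04
  1.27227147e+00  2.55564424e+00]
False [ 455.26688796 -182.17748481   57.90806179] [-0.5497617  -0.92792982  0.23957345] 16.2
```

View pics/wrist8.png

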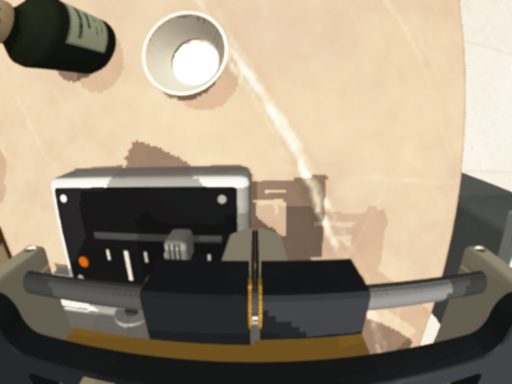

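View pics/s8c.png

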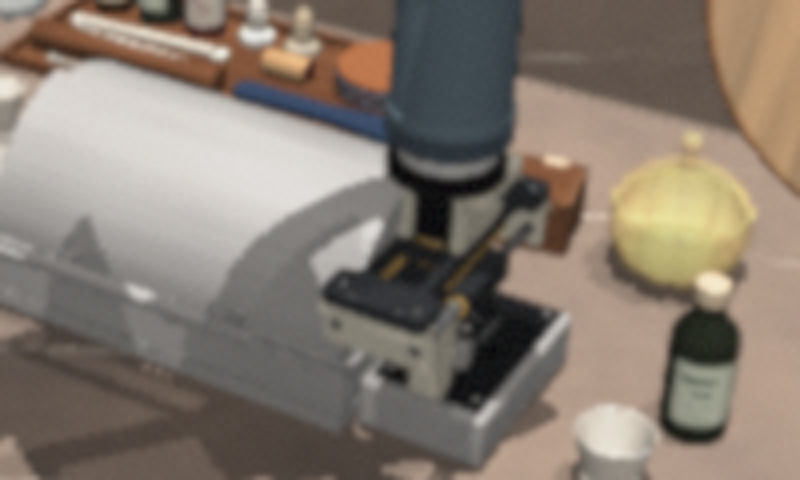

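```bash
cat > look.py <<'E'
from h import *
import pickle,sys
def look(k):
    d=robot.get_image("wrist"); pickle.dump(d,open(f"i{k}.pkl","wb"))
    cv2.imwrite(f"pics/w{k}.png",cv2.resize(d["img"][160:320,40:290],None,fx=3.2,fy=3.2,interpolation=cv2.INTER_CUBIC))
    print(robot.current_tcp_pos().round(1),robot.current_contact_force().round(1),robot.current_t())
E
python3 - <<'E'
from look import *
print(robot.move_linear([472,-182.3,57.5],speed=40,f_stop=8),robot.current_contact_force())
print(robot.move_linear([508,-183.2,57.5],speed=25,f_stop=8))
look(9)
E
```

```text
False [0.4173589  0.39803887 0.09140839]
False
[ 508.  -183.1   57.5] [-0.6  0.9 -0.4] 18.5167
```

View pics/w9.png

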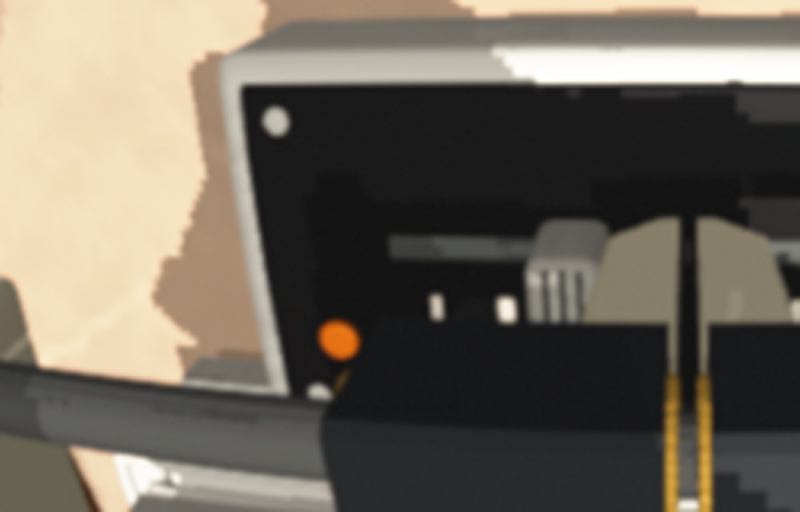

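Run:
```python
from h import *
import pickle
d=pickle.load(open("i9.pkl","rb")); W=cal(d)
P=lambda x,y:(40+x/3.2,160+y/3.2)
for n,p,z in [("levL",(528,285),74.5),("levR",(595,285),74.5),("levTopEdgeL",(530,260),74.5),("t6",(436,300),50),("long",(506,300),50),("long",(506,318),50),("baseL",(538,235),52.5),("slotB",(389,247),50)]:
    print(n,onz(W,*P(*p),z,True).round(1))
```

```text
levL [ 535.4 -185.5   74.5]
levR [ 523.4 -185.3   74.5]
levTopEdgeL [ 534.6 -190.4   74.5]
t6 [ 560.6 -169.8   50. ]
long [ 545.4 -169.8   50. ]
long [ 545.9 -165.5   50. ]
baseL [ 536.8 -185.6   52.5]
slotB [ 569.3 -182.1   50. ]
```

Run:
```python
from look import *
print(robot.move_linear([524.3,-183.6,57.5],speed=20,f_stop=8))
robot.sleep(.2)
look(10)
```

```text
False
[ 524.5 -183.6   57.6] [ 1.1 -0.  -0.5] 19.7333
```

View pics/w10.png

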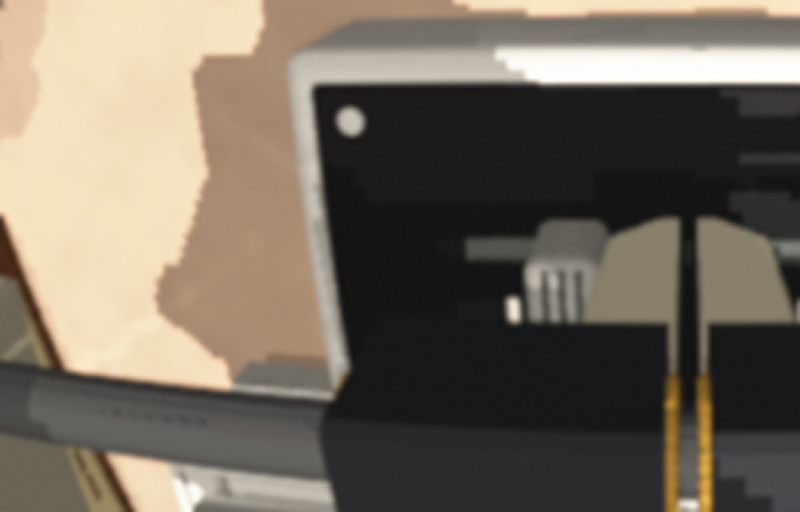

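Run:
```python
from look import *
robot.move_linear([490,-182.5,57.5],speed=80)
robot.move_linear([480,-182,220],speed=150)
robot.move_ptp([400,-60,330],[np.pi,0,0])
out={n:robot.get_image(n) for n in ["wrist","side","scene"]}
pickle.dump(out,open("i11.pkl","wb"))
for n in out: cv2.imwrite(f"pics/{n}11.png",out[n]["img"])
cv2.imwrite("pics/w11d.png",cv2.resize(out["wrist"]["img"][20:135,300:430],None,fx=5,fy=5,interpolation=cv2.INTER_CUBIC))
cv2.imwrite("pics/w11.png",cv2.resize(out["wrist"]["img"],(800,600)))
print(robot.current_t(),robot.current_tcp_pos())
```

```text
22.9917 [400.04783683 -60.2257053  329.43797571]
```

View pics/w11d.png

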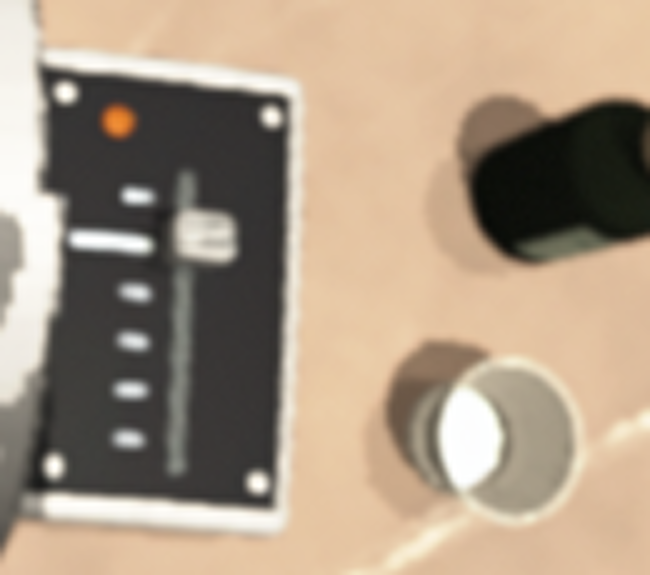

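View pics/w11.png

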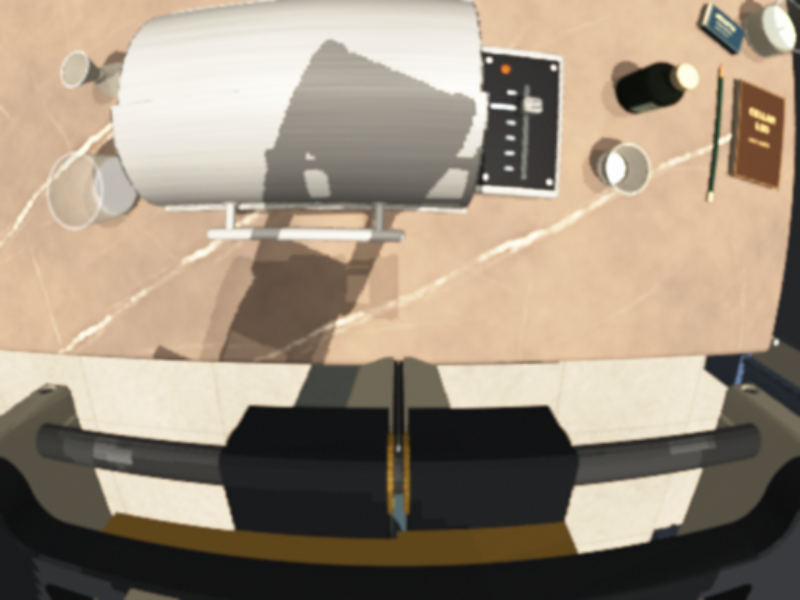

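View pics/scene11.png

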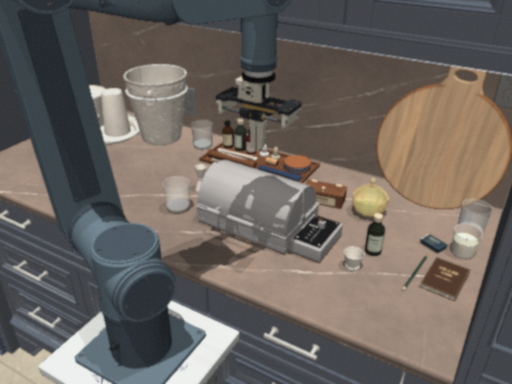

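Run:
```python
from look import *
i=pickle.load(open("i11.pkl","rb")); W=cal(i["wrist"])
B=lambda x,y:(300+x/5,20+y/5)
for p,z in [((206,237),74.5),((175,213),74.5),((237,262),74.5),((151,246),50),((70,239),50)]: print(onz(W,*B(*p),z,True).round(1))
P=[onz(W,u/1.5625,v/1.5625,80,True) for u,v in [(208,234),(404,237)]]; print(P,np.linalg.norm(P[0]-P[1]))
```

```text
[ 545.4 -182.8   74.5]
[ 551.8 -173.5   74.5]
[ 538.7 -192.2   74.5]
[ 545.2 -172.6   50. ]
[ 545.8 -147.5   50. ]
[array([427.32066712, 121.85906022,  80.        ]), array([420.60347026, -64.48630512,  80.        ])] 186.46639353677233
```

Run:
```python
from bench import robot
print(robot.hand_in(), robot.current_t())
```

```text
the job is handed in; nothing more can be done
the job is handed in; nothing more can be done
```

The cover is shut and the heat lever stands at the long mark. I handed the job in at about 23 s of the 43 s allowed; no verdict is reported.

I kept the gripper closed and never gripped anything. The fingertips pressed on top of the bar handle and followed its arc down from about 0.77 rad. I then pushed the lever from its front face along the slot.

**Last checks:**
- **Cover:** the seal stopped it with the fingertip at 85.9 mm, the height worked out for fully shut. In the final wrist picture the bar measures as lying about 80 mm high.
- **Lever:** its centre measured x = 545.4 mm, against about 545 mm for the long mark.
- **Bystanders:** they look unmoved between the first and last wrist pictures. I compared these by eye only, and did not measure them.

**What did not go cleanly:**
- **First push:** it tripped my 12 N stop early at 35 mm/s, and the first slower one tripped a 14 N stop. I went on at 18–22 mm/s with the 14 N limit.
- **Force readings:** below about 0.55 rad, the force read between the small steps was within noise, although the cover kept following the fingertip. The contact the first step asks for was clearly read at about 0.56 rad, at 2–3 N, so that is the evidence for it.

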